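# Hold a spring clip open over the tall price card

### The job

Pull the wooden spring clip up out of its steel cup, squeeze its grips so that the jaws gape wide, and hold it upright over the middle of the tall price card's top edge, one jaw in front of the card and one behind, the jaw tips about 25 mm below the edge and neither touching the card, so that I can slip a new price label in. Finish like that, still squeezing and holding the clip: do not let it close or let go. Leave the cup standing where it is, do not push the card about, and disturb nothing else.

Things in the scene. Friction and masses are not known exactly. Their poses are not given: they have to be found in the camera images.
- clip: wooden spring clip like a big clothes peg, 142 mm long, 26 mm wide, about 66 g, standing on its jaw tips in a steel cup, grips up. Origin on the pivot (steel coil), 80 mm above the tips. z up to the grips, x along the pivot pin, y the way jaws and grips spread: squeeze along y. Both sides move alike, so the frame stays midway. The cup has room for it to open inside
- clip_grip (a point): point between the grips, 42 mm above the pivot, where to squeeze; axes as clip. Grips reach 62 mm above the pivot with flat outer faces from 10 mm up. Shut, they lean apart: 50 mm over the outer faces at the top, 28 mm at the foot. Squeezed fully: parallel, 24 mm over the faces
- clip_jaw (a joint): how far each side of the clip is opened, rad: 0 shut (held by the spring), 0.22 fully open at a hard stop. Needs about 5 N per finger to start and 13 N at clip_grip to open fully; a grip of 25 N holds it at the stop
- clip_mouth (a point): point midway between the jaw tips, 80 mm below the pivot; axes as clip. Jaws are bars 12 mm thick, 24 mm over both when shut; fully open they splay to a gap of 35 mm at the tips (58 mm outside), narrowing evenly to nothing at the pivot
- cup: the round steel cup in which the clip stands: 86 mm across, 85 mm high, wall 3 mm, floor 5 mm thick, 0.45 kg, loose. Origin at the centre of its underside, z up
- card_tall: the tall price card: white upright plate 75 mm wide, 3 mm thick, top edge 115 mm above the table, in a steel foot 50 x 68 x 12 mm, about 0.5 kg, loose. Origin at the centre of the underside; its x is the normal of the plate, its y runs along the width, z up
- card_edge (a point): middle of the top edge of the tall price card, 115 mm above the table; axes as card_tall
- tool_cup: steel cup like the clip's, 86 mm across and 85 mm high, holding three utensil handles up to 155 mm high (one piece); leave alone. Origin at the centre of its underside
- card_wide: low wide price card, 110 mm wide, 70 mm high, in a steel foot; leave alone. Origin at the centre of its underside
- card_small: small low price card, 75 mm wide, 55 mm high, in a steel foot; leave alone. Origin at the centre of its underside
- cake_a: round red-glazed cake on a gold disc, 84 mm across, 48 mm high; leave alone. Origin at the centre of its underside
- cake_b: round dark-glazed cake on a gold disc, 84 mm across, 48 mm high; leave alone. Origin at the centre of its underside
- cake_c: round orange-glazed cake on a gold disc, 84 mm across, 48 mm high; leave alone. Origin at the centre of its underside
- eclair: eclair on a dark strip, 45 x 130 mm, 45 mm high; leave alone. Origin at the centre of its underside
Not all that is in view belongs to the job. Leave any orange or pink look-alike of the clip alone.

How it is judged:
By the outcome, as a careful person would: the job done as asked, in the order asked, and still so for the second after the job is handed in, while the arm keeps its last pose, push and grip.
It also fails if it takes over 35 s, if anything falls off the work surface, if the arm or the gripper's body presses on something with over 40 N, if the wrist force passes 120 N, or if a joint passes its speed limit or range.

### The arm

A 6-joint arm with a two-finger parallel gripper is mounted at the origin on the work surface. World frame = base frame: x ahead of the robot, y to its left, z up, the work surface at z = 0. Lengths are in m, angles in rad, forces in N, time in s.
With the tool pointing down it reaches from about 0.325 to 0.85 m from the base axis. Payload 4.4 kg.
Tool frame: the origin (TCP) lies at the very end of the fingers, on their centre line; the grasp point (between the pads) lies 19 mm behind it; z points along the fingers, y is the line along which they close (so a half turn about z gives the same grasp; the last joint's range is limited). The gripper opens to 94 mm and grips with 3 to 60 N. Pads are 16 mm wide; open, the fingers measure 119 mm over their backs; the gripper's body (75 mm by 177 mm) begins 78 mm behind the grasp point.
Start: joints at [-1.482, 0.207, 1.542, -0, 1.393, -0.15], TCP at [0.137, -0.559, 0.205] pointing down, gripper open.
Joint ranges: [-2.73, 2.73], [-0.86, 2.22], [0.23, 2.46], [-1.11, 4.25], [0.08, 2.63], [-2.82, 2.82]. Speed limits (rad/s): [2.79, 2.79, 3.14, 3.14, 3.14, 3.14].

### API

Orientations are given as a 3x3 rotation matrix whose columns are the frame's x, y, z axes.
In Python, from plant import arm gives the robot as it stands. The module is installed in compiled form; this text tells all that it offers.
- The arm moves only by the tool drive_tool, never from a script. Its argument "commands" is a list of rows, each a list of 4 numbers: the shift along the tool's x, y, z in cm, then the turn about the tool's z in degrees. In form: [[x, y, z, spin], ...]. A call has 1 to 12 rows; each row is the pose to reach, as a shift and turn from the pose commanded when the call began, along the tool's axes at that moment; what a row does not reach only later rows make up. A row lasts 1/12 s, in which the tool goes at most 41.7 mm and 7.16 degrees, less where a joint would pass 70% of its speed; a pose out of reach is approached as far as the arm can. A call with a gripper value outside its range is refused whole. "claw" is the closure, from 0 (fully open) to 1 (shut), set as the call begins (left out, the last holds). The fingers move at their own pace and stop on an object; the grip force is fixed at half the most. Time passes only in rows, so rows that repeat a pose let the fingers close. It gives the time, the measured TCP pose, the force and the opening at its end, in the units of the state.
- arm.state(): the state, without advancing time (a new reading comes with each control period).
- arm.read_camera(name): name is "side" or "top" or "wrist"; returns a dict with "color" (480x640x3 uint8, blue, green, red), "intrinsics" (3x3 intrinsics, pixels), "dist_coeffs" ([k1, k2, p1, p2, k3] as OpenCV has them; the pictures are not rectified), "origin" and "orientation" of the camera in the world. Camera axes: x right, y down, z forward; pixel columns grow to the right and rows downward; lengths in m; the calibration is good to about 2 mm. A picture is of the moment at which its call begins. There is no depth.
- arm.sign_off(): hands the job in, once; it reports no verdict.
Trained networks look in a picture, given as the dict that the camera call returned (one of the last four; its "shot" number tells which), for a name from the list of things; names that differ only in an ending like _2 or _b are one class to them, and where a whole thing is asked for, a point or a joint stands for the part that bears it (a point fixed in the world has none). Each returns a list of dicts, best first, with "score" (0 to 1); they miss things now and then, are a little off and sometimes report something else, mostly with a low value. They report only what shows in the picture. A call takes as long as a camera call. They do not tell look-alikes from the thing itself.
- arm.outline_of(picture, label): "region" (480x640 bool, what is visible of it) and "position" ([column, row] in pixels, amid what is visible of it).
The state is a dict: "t": time; "qpos": joint angles; "joint_vel": joint speeds; "tau": joint torques, N m; "eef_pos": TCP position; "ee_rot": TCP orientation; "wrist_force": force on the tool from outside, world axes, zero at the start; "torque": the same for the moment, N m; "width": finger opening in m.
Only numpy, scipy, OpenCV 4.12 (cv2) and the standard library are available. Lean on these libraries where they do the work, as an engineer would, in place of code of your own. Each camera call takes 0.05 s, during which the arm holds its last target. There are 200 camera calls.

## Working session

There is one attempt and no reset: what is moved stays moved. The work goes in short steps, Python scripts to look and compute and a tool call to move; the robot and the scene stay as the last step left them, time stands still between calls to the robot, and variables do not carry over. Pictures are saved under pics/ and viewed, on a budget of 10 in all, crops included, one or two more only if the job needs it, and the job is handed in when it is done.

Besides the shell and the picture viewer there is one more tool, called after "Emit:" in YAML: its name, and indented under it one key for each argument. drive_tool: Moves the arm, as the interface text tells. Its arguments: {"type":"object","properties":{"commands":{"type":"array","items":{"type":"array","items":{"type":"number"}}},"claw":{"type":"number"}},"required":["commands"]}

```bash
mkdir -p pics
cat > h.py <<'E'
import numpy as np, cv2
from plant import arm
def ray(p,uv):
    u=cv2.undistortPoints(np.array([[uv]],float),np.array(p["intrinsics"]),np.array(p["dist_coeffs"]))[0,0]
    d=np.array(p["orientation"])@np.array([u[0],u[1],1.]); return np.array(p["origin"]),d/np.linalg.norm(d)
def atz(p,uv,z):
    o,d=ray(p,uv); return o+d*(z-o[2])/d[2]
def proj(p,X):
    R=np.array(p["orientation"]); X=np.atleast_2d(X).astype(float)
    c=(X-np.array(p["origin"]))@R
    return cv2.projectPoints(c,np.zeros(3),np.zeros(3),np.array(p["intrinsics"]),np.array(p["dist_coeffs"]))[0][:,0]
E
python3 - <<'E'
from h import *
s=arm.state(); print(s["t"],s["eef_pos"],s["ee_rot"],s["width"])
for n in ("top","side"):
    p=arm.read_camera(n); cv2.imwrite(f"pics/{n}0.png",p["color"])
    print(n,np.round(p["origin"],3),np.round(p["orientation"],3).tolist(),np.array(p["intrinsics"])[0,0])
    for l in ("clip","cup","card_tall","card_edge","tool_cup"):
        for d in arm.outline_of(p,l): 
            ys,xs=np.where(d["region"]); print(l,round(d["score"],2),np.round(d["position"]),xs.min(),xs.max(),ys.min(),ys.max())
E
```

```text
0.0 [ 0.13649729 -0.55774117  0.20430498] [[ 9.71377914e-01  2.37539270e-01 -2.07664363e-04]
 [ 2.37539137e-01 -9.71375423e-01  2.22379522e-03]
 [ 3.26518636e-04 -2.20947398e-03 -9.99997506e-01]] 0.09368885058370334
top [ 0.401 -0.018  1.266] [[-0.02, -0.994, 0.106], [-1.0, 0.02, -0.001], [-0.001, -0.106, -0.994]] 622.6786000273338
clip 0.96 [399. 236.] 384 403 222 249
clip 0.89 [395. 301.] 382 407 288 315
clip 0.86 [429. 327.] 416 441 316 345
clip 0.73 [333. 236.] 319 347 223 249
clip 0.68 [475. 307.] 457 492 296 322
cup 0.81 [389. 249.] 369 414 218 264
card_tall 0.74 [370. 176.] 351 390 158 193
card_edge 0.65 [370. 178.] 352 390 159 193
card_edge 0.48 [199. 219.] 180 217 201 232
tool_cup 0.57 [489. 242.] 459 519 214 263
side [0.023 0.699 0.673] [[-0.822, -0.314, 0.475], [-0.569, 0.435, -0.698], [0.012, -0.844, -0.536]] 502.1294923809563
clip 0.89 [428. 210.] 415 439 194 234
clip 0.79 [311. 255.] 298 323 222 284
clip 0.73 [420. 242.] 413 437 212 271
clip 0.69 [339. 216.] 330 354 198 235
clip 0.67 [386. 245.] 378 398 217 278
cup 0.92 [342. 244.] 323 361 218 266
card_tall 0.56 [285. 227.] 268 300 200 252
card_edge 0.94 [282. 228.] 269 300 200 252
card_edge 0.46 [312. 212.] 298 326 199 227
tool_cup 0.8 [381. 202.] 362 400 168 232
```

View pics/top0.png

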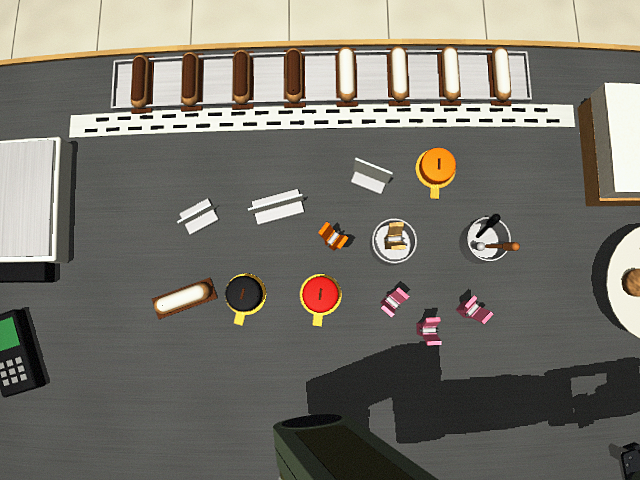

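View pics/side0.png

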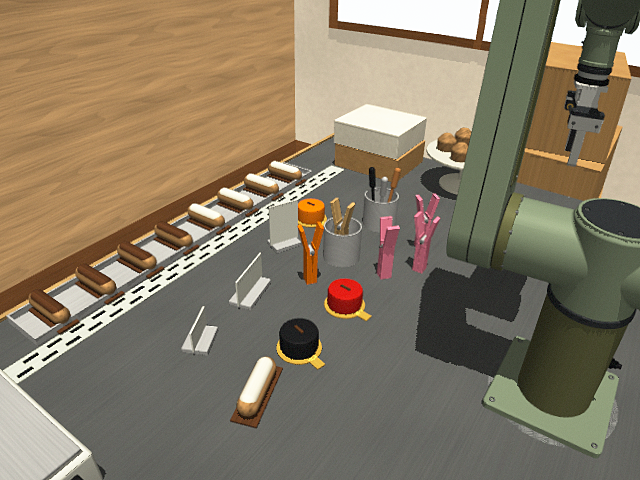

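The top view shows three kinds of clip. The wooden one is in a plain cup at (397,237). The orange look-alike is at (333,236), and the pink ones are at (395,300), (429,327) and (475,307). Only the clip at (397,237) is wooden and stands in a cup. The tall card is at (370,176). I'll confirm this in one enlarged crop.

Run:
```python
from h import *
a=cv2.imread("pics/top0.png")[150:270,340:430]; b=cv2.imread("pics/side0.png")[185:275,260:370]
A=cv2.resize(a,None,fx=5,fy=5,interpolation=cv2.INTER_CUBIC)
B=cv2.resize(b,None,fx=3.1,fy=3.1,interpolation=cv2.INTER_CUBIC)
C=np.zeros((600,800,3),np.uint8); C[:,:450]=A; C[:B.shape[0],455:455+B.shape[1]]=B[:,:345]
cv2.imwrite("pics/crop1.png",C)
```

```text
(no output)
```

View pics/crop1.png

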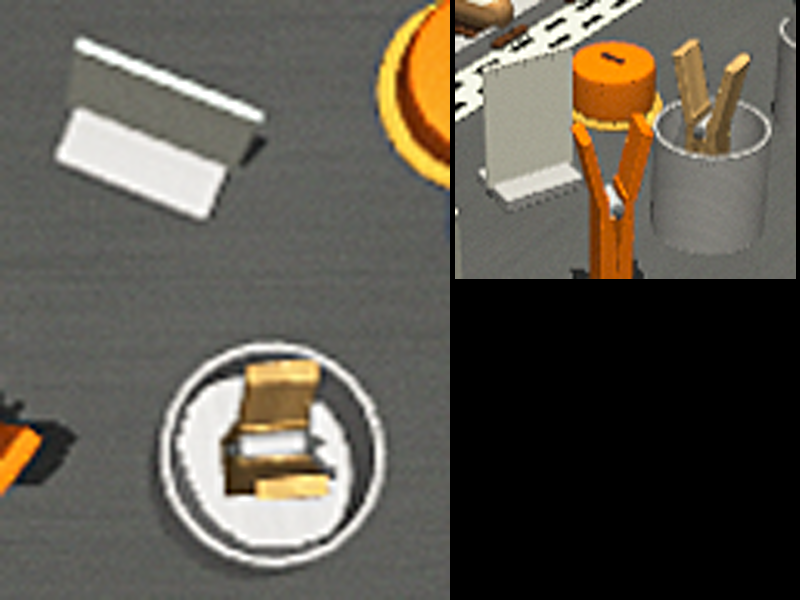

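The crop confirms it: the wooden clip stands in the plain steel cup. Its far grip top is at about (397,223) and the near one at about (398,249). The tall card's top edge runs from (355.6,158.4) to (392.6,173.4).

Run:
```python
from h import *
p=arm.read_camera("top"); q=arm.read_camera("side")
c=lambda x,y:(340+x/5-.4,150+y/5-.4)
P=lambda x,y,z:np.round(atz(p,c(x,y),z),4)
print("far outer L,R",P(246,365,.147),P(320,365,.147))
print("near outer L,R",P(256,496,.147),P(330,493,.147))
print("pivot L,R",P(240,444,.085),P(312,442,.085))
print("card",P(76,42,.115),P(264,117,.115), np.linalg.norm(P(76,42,.115)-P(264,117,.115)))
print("cup rim c",P(272,454,.085), "width",P(161,454,.085)-P(384,454,.085))
m=[d for d in arm.outline_of(q,"card_edge")][0]
e=(P(76,42,.115)+P(264,117,.115))/2
print("side proj edge ends",proj(q,[P(76,42,.115),P(264,117,.115)]))
g=(P(246,365,.147)+P(320,365,.147))/2; h=(P(256,496,.147)+P(330,493,.147))/2
print("g,h",g,h,proj(q,[g,h]))
```

```text
far outer L,R [ 0.544  -0.1226  0.147 ] [ 0.5435 -0.1496  0.147 ]
near outer L,R [ 0.4962 -0.1248  0.147 ] [ 0.4968 -0.1517  0.147 ]
pivot L,R [ 0.5216 -0.1251  0.085 ] [ 0.5218 -0.1528  0.085 ]
card [ 0.6726 -0.0651  0.115 ] [ 0.6424 -0.1354  0.115 ] 0.07651228659502994
cup rim c [ 0.5175 -0.1373  0.085 ] width [0.0018 0.0855 0.    ]
side proj edge ends [[268.73990651 206.86502527]
 [297.76030462 198.6899232 ]]
g,h [ 0.54375 -0.1361   0.147  ] [ 0.4965  -0.13825  0.147  ] [[333.70348499 198.23905886]
 [352.46962769 203.9200536 ]]
```

Emit:
drive_tool:
  commands:
    - [3,-2,0,-4]
    - [6,-4,0,-9]
    - [9,-6,0,-14]
    - [12,-8,0,-19]
    - [15,-10,0,-24]
    - [18,-12,0,-29]
    - [21,-14,0,-34]
    - [24,-16,0,-39]
    - [27,-18,0,-44]
    - [29,-19.5,0,-48]
    - [30,-20,0,-50]
    - [30,-20,0,-50]
  claw: 0

```text
t: 1.75
eef_pos: [0.3817, -0.2918, 0.2056]
ee_rot: [[0.439, 0.898, 0.0], [0.898, -0.439, -0.0], [-0.0, 0.001, -1.0]]
wrist_force: [-0.2, -0.5, -0.7]
width: 0.0942
```

```bash
cat > go.py <<'E'
import sys
from h import *
# go.py x y z yaw(tool y axis, deg): shift needed in tool axes
s=arm.state(); R=np.array(s["ee_rot"]); x=np.array(s["eef_pos"]); v=np.array([float(a) for a in sys.argv[1:5]])
yaw=np.degrees(np.arctan2(R[1,1],R[0,1]))
print("t",s["t"],"pos",np.round(x,4),"yaw",round(yaw,2),"w",round(s["width"],4),"F",np.round(s["wrist_force"],1),"q",np.round(s["qpos"],2))
print("cm",np.round(100*R.T@(v[:3]-x),2),"spin",round(-(v[3]-yaw),2),"zaxis",np.round(R[:,2],4))
E
python3 go.py .52 -.137 .205 1
```

```text
t 1.75 pos [ 0.3817 -0.2918  0.2056] yaw -26.05 w 0.0942 F [-0.2 -0.5 -0.7] q [-0.83  0.    1.77  0.    1.37 -0.38]
cm [19.98  5.63  0.06] spin -27.05 zaxis [ 5.e-04 -3.e-04 -1.e+00]
```

Emit:
drive_tool:
  commands:
    - [3,1,0,-4]
    - [7,2,0,-9]
    - [11,3,0,-14]
    - [15,4,0,-19]
    - [18,5,0,-24]
    - [20,5.6,0,-27]
    - [20,5.6,0,-27]
    - [20,5.6,0,-27]

```text
t: 2.42
eef_pos: [0.5192, -0.1395, 0.2052]
ee_rot: [[-0.012, 1.0, -0.001], [1.0, 0.012, -0.001], [-0.001, -0.001, -1.0]]
wrist_force: [-0.8, 0.2, 0.4]
width: 0.0938
```

```bash
python3 go.py .52 -.137 .108 1
python3 - <<'E'
from h import *
p=arm.read_camera("wrist"); print(np.round(p["origin"],3),np.round(p["orientation"],3).tolist())
cv2.imwrite("pics/w1.png",p["color"])
X=[[.544,-.123,.147],[.544,-.15,.147],[.496,-.124,.147],[.496,-.15,.147],[.5175,-.1373,.085]]
print(proj(p,X).round())
for d in arm.outline_of(p,"clip"): print(d["score"],d["position"])
E
```

```text
t 2.4167 pos [ 0.5192 -0.1395  0.2052] yaw 0.67 w 0.0938 F [-0.8  0.2  0.4] q [-0.42  0.13  1.63 -0.    1.38 -0.43]
cm [0.26 0.1  9.72] spin -0.33 zaxis [-9.e-04 -9.e-04 -1.e+00]
[ 0.518 -0.064  0.384] [[1.0, 0.011, 0.002], [0.011, -0.964, -0.267], [-0.001, 0.267, -0.964]]
[[350. 232.]
 [349. 267.]
 [284. 233.]
 [285. 267.]
 [314. 231.]]
0.94 [126.5, 297.1]
0.87 [178.6, 220.7]
0.67 [316.2, 239.8]
0.66 [329.7, 90.0]
```

View pics/w1.png

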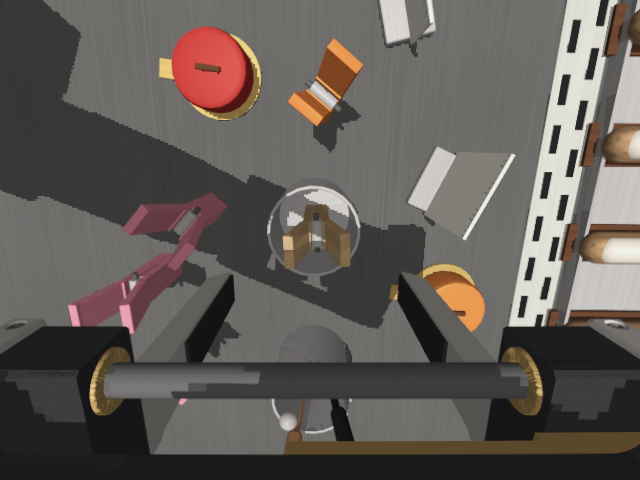

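The wrist view shows the clip's grips at x≈284 and x≈350, rows 233–270. That matches the prediction, with a yaw of about 2°. I'll align, descend and squeeze.

Emit:
drive_tool:
  commands:
    - [0.3,0.1,1,-1]
    - [0.3,0.1,3,-1.5]
    - [0.3,0.1,5,-1.5]
    - [0.3,0.1,7,-1.5]
    - [0.3,0.1,8.5,-1.5]
    - [0.3,0.1,9.3,-1.5]
    - [0.3,0.1,9.7,-1.5]
    - [0.3,0.1,9.7,-1.5]

```text
t: 3.18
eef_pos: [0.5191, -0.1358, 0.1075]
ee_rot: [[-0.038, 0.999, -0.002], [0.999, 0.038, 0.001], [0.001, -0.002, -1.0]]
wrist_force: [-0.4, 0.2, -0.7]
width: 0.0941
```

```bash
python3 go.py .52 -.137 .108 2
python3 - <<'E'
from h import *
p=arm.read_camera("wrist"); q=arm.read_camera("side")
C=np.hstack([p["color"][150:390,120:520],cv2.resize(q["color"][170:290,260:460],None,fx=2,fy=2)])
cv2.imwrite("pics/w2.png",C)
E
```

```text
t 3.1833 pos [ 0.5191 -0.1358  0.1075] yaw 2.17 w 0.0941 F [-0.4  0.2 -0.7] q [-0.42  0.23  1.73 -0.    1.18 -0.45]
cm [-0.13  0.08 -0.05] spin 0.17 zaxis [-1.8e-03  7.0e-04 -1.0e+00]
```

View pics/w2.png

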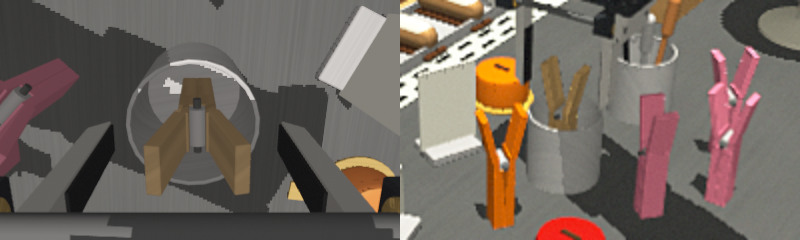

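The clip is centred between the open fingers: grips at crop columns 145–250, fingers at 112 and 280. Closing.

Emit:
drive_tool:
  commands:
    - [0,0,0,0]
    - [0,0,0,0]
    - [0,0,0,0]
    - [0,0,0,0]
    - [0,0,0,0]
    - [0,0,0,0]
    - [0,0,0,0]
    - [0,0,0,0]
    - [0,0,0,0]
    - [0,0,0,0]
    - [0,0,0,0]
    - [0,0,0,0]
  claw: 1

```text
t: 4.28
eef_pos: [0.518, -0.136, 0.1104]
ee_rot: [[-0.04, 0.999, -0.006], [0.999, 0.04, -0.001], [-0.001, -0.006, -1.0]]
wrist_force: [-8.5, -0.0, 15.0]
width: 0.0256
```

Emit:
drive_tool:
  commands:
    - [0,0,-0.3,0]
    - [0,0,-0.6,0]
    - [0,0,-1,0]
    - [0,0,-1.5,0]
    - [0,0,-2,0]
    - [0,0,-2,0]
    - [0,0,-2,0]
    - [0,0,-2,0]

```text
t: 4.95
eef_pos: [0.5201, -0.1354, 0.1284]
ee_rot: [[-0.039, 0.999, -0.0], [0.999, 0.039, 0.0], [0.0, -0.0, -1.0]]
wrist_force: [0.2, -0.1, -1.1]
width: 0.0235
```

```bash
python3 go.py .52 -.137 .108 2
python3 - <<'E'
from h import *
p=arm.read_camera("wrist"); q=arm.read_camera("side")
C=np.hstack([p["color"][150:450,120:520],cv2.resize(q["color"][170:270,270:400],(390,300),interpolation=cv2.INTER_CUBIC)])
cv2.imwrite("pics/w3.png",C)
E
```

```text
t 4.95 pos [ 0.5201 -0.1354  0.1284] yaw 2.24 w 0.0235 F [ 0.2 -0.1 -1.1] q [-0.42  0.2   1.71  0.    1.22 -0.45]
cm [-0.16 -0.02  2.04] spin 0.24 zaxis [-1.e-04  1.e-04 -1.e+00]
```

View pics/w3.png

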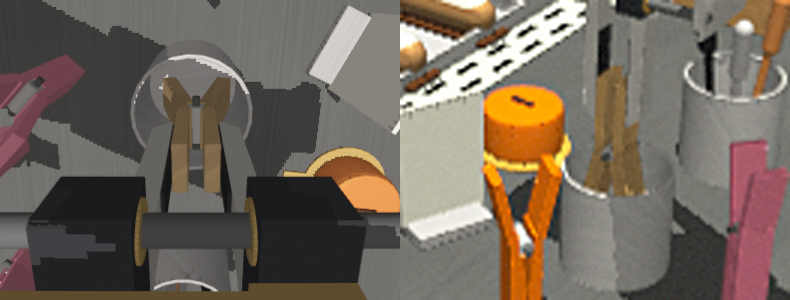

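The clip is gripped and fully open: width 23.5 mm, wrist force about 0. It's still inside the cup. I'll lift it clear.

Emit:
drive_tool:
  commands:
    - [0,0,-1,0]
    - [0,0,-2.5,0]
    - [0,0,-4,0]
    - [0,0,-6,0]
    - [0,0,-8,0]
    - [0,0,-10,0]
    - [0,0,-12,0]
    - [0,0,-13,0]
    - [0,0,-13.5,0]
    - [0,0,-13.5,0]
    - [0,0,-13.5,0]

```text
t: 5.97
eef_pos: [0.5197, -0.1352, 0.2626]
ee_rot: [[-0.039, 0.999, -0.001], [0.999, 0.039, 0.001], [0.001, -0.001, -1.0]]
wrist_force: [-0.2, 0.0, -0.9]
width: 0.0232
```

```bash
python3 go.py .6575 -.1002 .262 -23.2
python3 - <<'E'
from h import *
p=arm.read_camera("wrist"); q=arm.read_camera("side"); s=arm.state()
T=np.array(s["eef_pos"]);R=np.array(s["ee_rot"])
# predicted clip points (tcp frame): pivot 23mm beyond TCP? grip at -19
pts=[T+R@np.array(v) for v in ([0,0,.023],[0,.029,.103],[0,-.029,.103],[0,0,-.039])]
for n,c in (("w",p),("s",q)): 
    print(n,proj(c,pts).round(1).tolist())
    for d in arm.outline_of(c,"clip")[:5]:
        ys,xs=np.where(d["region"]); print(d["score"],np.round(d["position"]),xs.min(),xs.max(),ys.min(),ys.max())
C=np.hstack([p["color"][0:480:2,0:640:2],cv2.resize(q["color"][120:280,260:420],(480,480),interpolation=cv2.INTER_CUBIC)[:240]]) if 0 else None
a=cv2.resize(q["color"][110:270,270:400],None,fx=3.7,fy=3.7,interpolation=cv2.INTER_CUBIC)[:592,:480]
b=cv2.resize(p["color"],(320,240)); K=np.zeros((592,800,3),np.uint8); K[:,:a.shape[1]]=a; K[:240,480:]=b
cv2.imwrite("pics/w4.png",K)
E
```

```text
t 5.9667 pos [ 0.5197 -0.1352  0.2626] yaw 2.24 w 0.0232 F [-0.2  0.  -0.9] q [-0.42  0.09  1.56  0.    1.5  -0.45]
cm [ 2.96 13.91  0.05] spin 25.44 zaxis [-1.2e-03  6.0e-04 -1.0e+00]
w [[315.3, 269.5], [348.6, 237.2], [281.9, 237.3], [315.4, 316.4]]
0.95 [199. 211.] 158 236 189 249
0.95 [329. 106.] 296 356 67 135
0.71 [211. 317.] 192 226 298 326
0.65 [431. 186.] 393 480 154 231
0.6 [317. 277.] 282 350 226 343
s [[344.6, 163.1], [331.7, 193.4], [354.8, 200.3], [345.9, 135.1]]
0.83 [312. 253.] 298 323 221 284
0.8 [342. 172.] 329 357 134 201
0.75 [386. 247.] 377 399 217 279
0.71 [422. 240.] 412 438 212 272
0.69 [428. 212.] 415 438 194 233
```

View pics/w4.png

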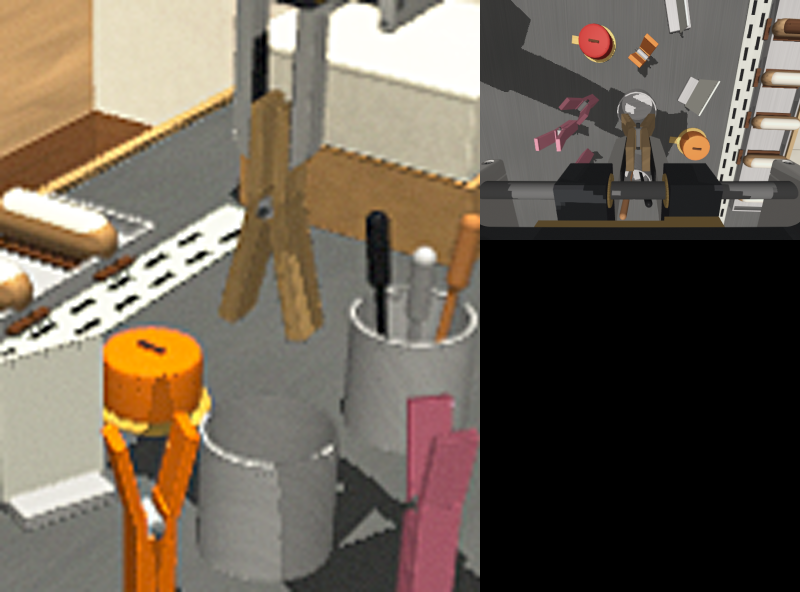

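The clip is out of the cup and gaping, held upright. In the side image its pivot is at about (342,167) and the jaw tips at about (333,197) and (352,202). The cup stays where it was. I'll fit the clip's pose in the hand, then work out the move.

```bash
cat > fit.py <<'E'
from h import *
from scipy.optimize import minimize
def jaws(dx,dz,ty,dy,T,R):
    out=[]
    for sg in (1,-1):
        P=np.array([[x,sg*y,z] for x in (-.013,.013) for y,z in ((0,0),(.012,0),(.029,.079),(.0175,.081))])
        # clip frame rel tool: tool z down -> jaws at +z
        c,s=np.cos(ty),np.sin(ty)
        G=P+[0,0,.042]; G=G@np.array([[c,0,s],[0,1,0],[-s,0,c]]).T
        out.append(T+(G+[dx,dy,dz-.019])@R.T)
    return out
def mask(cam,pl):
    m=np.zeros((480*4,640*4),np.uint8)
    for P in pl:
        h=cv2.convexHull(((proj(cam,P)+.5)*4).astype(np.float32)).astype(np.int32); cv2.fillConvexPoly(m,h,1)
    return cv2.resize(m.astype(np.float32),(640,480),interpolation=cv2.INTER_AREA)
def fit():
    s=arm.state(); T=np.array(s["eef_pos"]);R=np.array(s["ee_rot"]); obs=[]
    for n in ("side","wrist"):
        c=arm.read_camera(n); piv=proj(c,[T+R@[0,0,.035]])[0]
        tgt=proj(c,[T+R@[0,0,.06]])[0]
        ds=[d for d in arm.outline_of(c,"clip") if abs(np.array(d["position"])-tgt).max()<35]
        if ds: obs.append((c,ds[0]["region"].astype(float),piv[1],n))
    def cost(v):
        e=0
        for c,m,r,n in obs:
            M=mask(c,jaws(v[0]/1e3,v[1]/1e3,v[2]/100,v[3]/1e3,T,R)); k=int(r)
            D=(M-m)[k:] if n=="side" else (M-m)[:k]
            e+=np.abs(D).sum()/m.sum()
        return e+.0005*(v[3]**2+v[2]**2*.1)
    b=min((minimize(cost,[0,z,t,0],method="Nelder-Mead",options=dict(initial_simplex=np.array([[0,z,t,0],[4,z,t,0],[0,z+4,t,0],[0,z,t+6,0],[0,z,t,2]],float))) for z in (-4,4) for t in (-4,4)),key=lambda r:r.fun)
    v=b.x; J=jaws(v[0]/1e3,v[1]/1e3,v[2]/100,v[3]/1e3,T,R)
    print("obs",[o[3] for o in obs],"fit dx dz(mm) tilt(.01rad) dy",v.round(1),"cost",round(b.fun,3))
    tips=np.mean([j[[2,3,6,7]] for j in J],axis=(0,1)); print("mouth",tips.round(4),"min tip z",min(j[:,2].min() for j in J).round(4))
    return J,obs
if __name__=="__main__": fit()
E
python3 fit.py
```

```text
obs ['side', 'wrist'] fit dx dz(mm) tilt(.01rad) dy [ 1.4 -0.6 -3.9  1. ] cost 0.1
mouth [ 0.5203 -0.1383  0.1596] min tip z 0.1581
```

Emit:
drive_tool:
  commands:
    - [0.5,2,0,4]
    - [1,4,0,8]
    - [1.5,6,0,12]
    - [2,8,0,16]
    - [2.5,10,0,20]
    - [2.9,12,0,23]
    - [3.2,13.3,0,25]
    - [3.3,13.9,0,25.4]
    - [3.3,13.9,0,25.4]
    - [3.3,13.9,0,25.4]
    - [3.3,13.9,0,25.4]

```text
t: 7.28
eef_pos: [0.657, -0.0973, 0.2634]
ee_rot: [[0.393, 0.919, -0.001], [0.919, -0.393, -0.0], [-0.0, -0.001, -1.0]]
wrist_force: [0.3, 1.1, -0.7]
width: 0.0234
```

```bash
python3 go.py .658 -.097 .193 -23.2; python3 fit.py;  python3 - <<'E'
from h import *
p=arm.read_camera("wrist"); q=arm.read_camera("side")
E_=[[.6726,-.0651,.115],[.6424,-.1354,.115]]
print(proj(p,E_).round(1),proj(q,E_).round(1))
a=cv2.resize(q["color"][120:270,240:370],None,fx=3.0,fy=3.0,interpolation=cv2.INTER_CUBIC)
b=cv2.resize(p["color"][120:420,200:450],(400,480),interpolation=cv2.INTER_CUBIC); K=np.zeros((480,800,3),np.uint8); K[:a.shape[0],:390]=a; K[:,400:]=b
cv2.imwrite("pics/w5.png",K)
E
```

```text
t 7.2833 pos [ 0.657  -0.0973  0.2634] yaw -23.15 w 0.0234 F [ 0.3  1.1 -0.7] q [-0.28  0.36  1.23 -0.    1.55  0.13]
cm [0.07 0.08 7.04] spin 0.05 zaxis [-8.e-04 -0.e+00 -1.e+00]
obs ['wrist'] fit dx dz(mm) tilt(.01rad) dy [ 2.4 -3.2 -4.5  1. ] cost 0.02
mouth [ 0.6566 -0.1006  0.1636] min tip z 0.162
[[316.6 190.1]
 [316.5 264.7]] [[268.7 206.9]
 [297.8 198.7]]
```

View pics/w5.png

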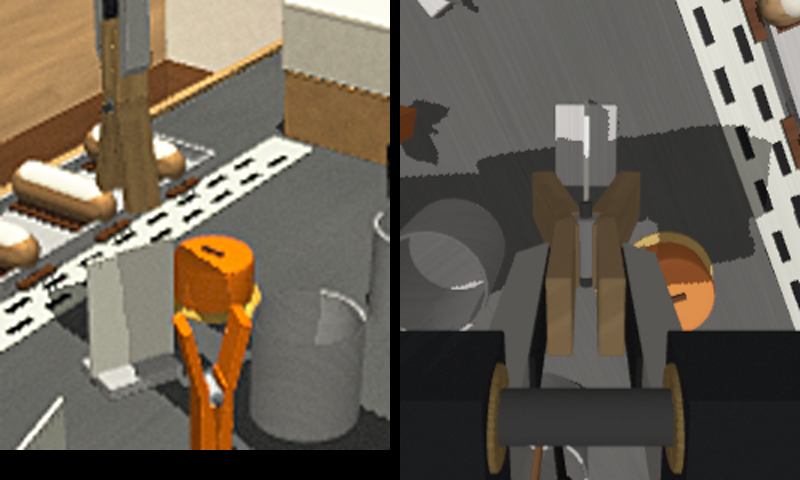

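In the wrist view the card edge (crop column 586) lies midway between the jaw tips (533 and 640), and it is parallel to the jaw faces. Descending.

Emit:
drive_tool:
  commands:
    - [0.1,0.1,0.5,0]
    - [0.1,0.1,1.5,0]
    - [0.1,0.1,2.5,0]
    - [0.1,0.1,3.5,0]
    - [0.1,0.1,4.5,0]
    - [0.1,0.1,5.5,0]
    - [0.1,0.1,6.3,0]
    - [0.1,0.1,6.8,0]
    - [0.1,0.1,7,0]
    - [0.1,0.1,7,0]
    - [0.1,0.1,7,0]

```text
t: 8.5
eef_pos: [0.6594, -0.0966, 0.1939]
ee_rot: [[0.393, 0.919, 0.001], [0.919, -0.393, -0.0], [0.0, 0.001, -1.0]]
wrist_force: [1.1, 0.1, -0.1]
width: 0.0233
```

```bash
python3 go.py .658 -.097 .193 -23.2; python3 fit.py;  python3 - <<'E'
from h import *
p=arm.read_camera("wrist"); q=arm.read_camera("side"); t=arm.read_camera("top")
a=cv2.resize(q["color"][140:270,240:370],None,fx=3.0,fy=3.0,interpolation=cv2.INTER_CUBIC)
b=cv2.resize(p["color"][120:420,200:450],(400,480),interpolation=cv2.INTER_CUBIC); K=np.zeros((600,800,3),np.uint8); K[:a.shape[0],:390]=a; K[:480,400:]=b
c=t["color"][140:345,300:540]; K[392:597,:240]=c
cv2.imwrite("pics/w6.png",K)
E
```

```text
t 8.5 pos [ 0.6594 -0.0966  0.1939] yaw -23.16 w 0.0233 F [ 1.1  0.1 -0.1] q [-0.28  0.41  1.31 -0.    1.43  0.13]
cm [-0.09 -0.11  0.09] spin 0.04 zaxis [ 8.e-04 -2.e-04 -1.e+00]
obs ['side', 'wrist'] fit dx dz(mm) tilt(.01rad) dy [ 0.7  0.4 -3.7  1.2] cost 0.12
mouth [ 0.6592 -0.1006  0.0906] min tip z 0.0891
```

View pics/w6.png

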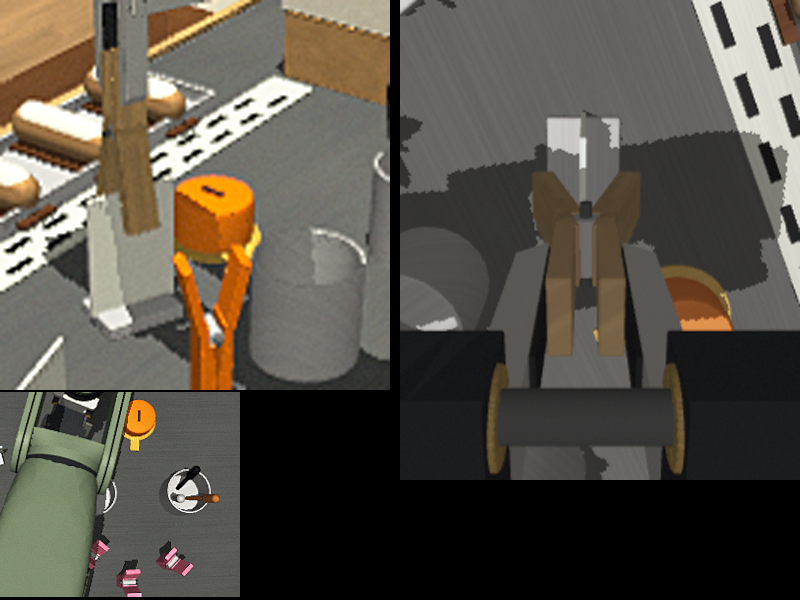

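The near jaw is in front of the card and the far one behind it. The tips are at z≈0.090, about 24–25 mm below the edge, with about 1.5 mm of off-centre error. I'll nudge it to centre and settle.

Emit:
drive_tool:
  commands:
    - [-0.05,-0.15,0.05,0]
    - [-0.05,-0.15,0.05,0]
    - [-0.05,-0.15,0.05,0]
    - [-0.05,-0.15,0.05,0]
    - [-0.05,-0.15,0.05,0]
    - [-0.05,-0.15,0.05,0]

```text
t: 9.35
eef_pos: [0.6575, -0.0964, 0.193]
ee_rot: [[0.393, 0.919, 0.0], [0.919, -0.393, 0.0], [0.0, 0.0, -1.0]]
wrist_force: [0.9, 0.5, -0.6]
width: 0.0233
```

```bash
python3 go.py .658 -.097 .193 -23.2; python3 fit.py
python3 - <<'E'
from h import *
p=arm.read_camera("wrist")
b=cv2.resize(p["color"][170:300,260:380],(554,600),interpolation=cv2.INTER_CUBIC)
cv2.imwrite("pics/w7.png",b)
E
```

```text
t 9.35 pos [ 0.6575 -0.0964  0.193 ] yaw -23.16 w 0.0233 F [ 0.9  0.5 -0.6] q [-0.28  0.4   1.31  0.    1.42  0.13]
cm [-0.04  0.07 -0.  ] spin 0.04 zaxis [ 1.e-04  0.e+00 -1.e+00]
obs ['side', 'wrist'] fit dx dz(mm) tilt(.01rad) dy [ 1.6  0.5 -2.8  0.6] cost 0.145
mouth [ 0.6574 -0.0982  0.0895] min tip z 0.0881
```

View pics/w7.png

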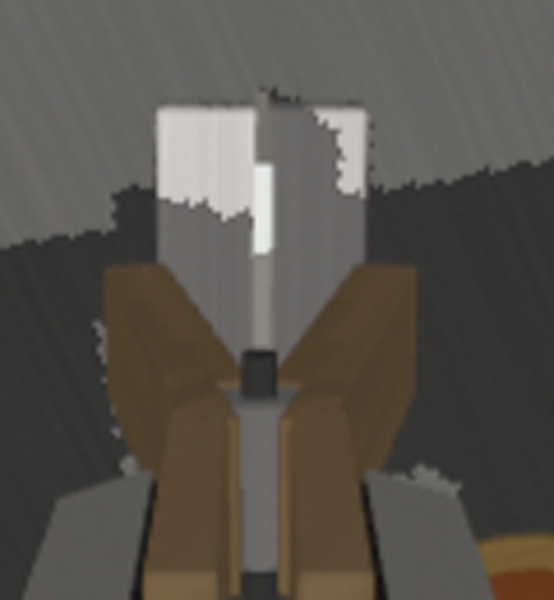

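The card edge (column 263) is centred between the jaws (105–415, middle 260), clear on both sides. The pose is still and the wrist force is about 1 N. Handing in.

```bash
python3 -c "
from plant import arm
print(arm.sign_off())"
```

```text
the job is handed in; nothing more can be done
None
```

I gripped the wooden clip in its cup, which squeezed it open there. I then lifted it straight out and lowered it over the middle of the tall card's top edge. I handed the job in at about 9.5 s, still squeezing and holding the clip.

**Last checks:**
- **Opening:** the finger width was 23.3 mm, so the jaws are at their fully open stop.
- **Height:** the fit puts the mouth point (midway between the jaw tips) at z ≈ 0.0895 m, about 25.5 mm below the edge, and the lowest tip corner about 27 mm below it.
- **Position:** the card edge is centred between the jaws to about 1 mm, with clearance on both sides in the wrist view. The wrist force was about 1 N, so nothing is touching. Along the card, the clip is within about 2 mm of the middle.
- **Tilt:** the clip leans about 1.5–2° about the finger axis.
- **Surroundings:** the cup and the card looked undisturbed in the last side view. I judged that by eye and did not measure them again. The arm hid part of the scene from the top camera at the end.

**Disagreements:** one fit from the wrist camera alone put the tips about 3 mm higher, but the fits using both cameras agreed with each other. While the clip was being squeezed in the cup, the wrist force briefly read 15 N, and it dropped to about 1 N on lifting.

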